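Stack the cutlery tote on the full bowl tote

TASK

Put the loose cutlery tote on top of the tote full of tea bowls: give it half a turn so that its ribs rest on the rim ledges instead of dropping down inside, and set it gently on the ledges a little short of the end stop. Then, still holding the handle, slide it along the ledges towards the stop until the black catch is pushed fully in, without forcing it (catch and sliding together need about 10 N; never push against the stop with more than 30 N), and let go. Do not touch the bowl tote, its stop or its catch with the gripper, and leave the other crockery and supplies where they are.

Things in the scene. Friction and masses are not known exactly. Their poses are not given: they have to be found in the camera images.
- tote_handle (a point): Centre of the handle of the loose cutlery tote (pale green plastic, 0.3 to 0.6 kg); axes are the tote's. The handle is an upright block 26 mm (x) by 56 mm (y), 36 mm high, mid-tote, on top of the tote's centre divider (68 mm high). The point is 106 mm above the tote's underside, the block's top 124 mm. Walls are 80 mm high.
- tote_low_end (a point): Outer face of the cutlery tote's -x end wall, mid-width, 95 mm from the handle axis, 40 mm above the underside. This end is scooped down to 44 mm in the middle; the +x end is full height (80 mm).
- tote: Loose cutlery tote, origin under its centre. Box 190 (x) by 100 (y) mm. Vertical ribs, 18 mm long in x, from the underside to 76 mm up, stand 13 mm out of the long sides (126 mm over ribs): on the +y side at x = -22 and +22 mm (close together), on the -y side at x = -74 and +74 mm (far apart).
- base: Bowl tote fixed to the deck, pale green, full of white bowls; origin under its centre, on the deck. 212 (x) by 139 (y) mm, -x end scooped. Tote x along base x: ribs meet slots and it drops inside (nests). Turned half round (tote's scooped end to the base's +x): ribs rest on the ledges (stacks), if the tote's centre is within 30 mm of the base's centre along x.
- base_seat (a point): Mid-mouth of the bowl tote, level with its ledge tops, 90 mm above the deck; axes as the base. Ledges along both long sides, 54 to 65.5 mm off the centre line; outside them lips 8 mm higher, giving ribs 2.5 mm play each side. Ledge slots 22 mm long: +y side at x = -22, +22 mm; -y side at x = -74, +74 mm. Stacked, the handle point is 106 mm above this.
- stop_bracket (a point): Fixed point on the bowl tote's +x end, 94 mm from its centre, 105 mm above the deck. A steel stop 50 mm wide (y), 85 to 119 mm high, is clamped 0 to 24 mm beyond it; how far is not reported and must be felt. A stacked tote slid towards +x first meets the catch with its centre at base x = -8 to +16 mm; 7 mm farther it is home. Set down at x = -22 mm it is clear.
- catch (a joint): Black catch (30 mm wide, 18 mm high) standing 7 mm out of the stop's face towards base -x, mid-width, 96 to 115 mm above the deck. 0 = out, 0.007 m = pushed fully in towards +x. Yields at about 4 N, has no spring, stays where pushed, ends on a rigid stop.
- saucers: Bystander: pile of white saucers, 100 mm across, 34 mm high. Origin under its centre.
- tape: Bystander: roll of yellow packing tape lying flat, 100 mm across, 45 mm high. Origin under its centre.
- soap: Bystander: white bottle, 64 mm across, 160 mm high. Origin under its centre.
- cup: Bystander: white cup, 76 mm across, 70 mm high. Origin under its centre.
Not all that is in view belongs to the job. Leave any purple or red look-alike of the tote alone.

How it is judged:
On the way, in this order (a step that is already met when the one before it is completed fails the run):
1. the tote rests on the ledges, turned to stack, with the catch not yet pushed in (x of tote_low_end in the frame of base above 0.06 m and z of tote_handle in the frame of base between 0.192 and 0.2 m and y of tote_handle in the frame of base between -0.006 and 0.006 m and angle between the x axis of tote_handle and the x axis of base, either way round below 0.06 rad and angle between tote_handle's own z axis and vertical below 0.05 rad and value of joint catch below 0.002 m and contact force between tote and base above 0.5 N), for 0.2 s.
2. the tote has been slid along the ledges until the catch is fully in (x of tote_low_end in the frame of base above 0.06 m and z of tote_handle in the frame of base between 0.192 and 0.2 m and y of tote_handle in the frame of base between -0.006 and 0.006 m and angle between the x axis of tote_handle and the x axis of base, either way round below 0.06 rad and angle between tote_handle's own z axis and vertical below 0.05 rad and value of joint catch above 0.0055 m), for 0.2 s.
At the end, for the whole second after the job is handed in: The tote stands level on both ledges of the bowl tote, turned half round (within 0.06 rad and 6 mm sideways; handle centre 192 to 200 mm above the bowl tote's underside), between 5 mm short of and 26 mm past centre towards the stop, the catch at least 5.5 mm in, at rest and released (all of step 2 and x of tote_handle in the frame of base between -0.005 and 0.026 m and linear speed of tote below 0.01 m/s and contact force between tote and base above 1 N); the robot touches nothing.
It fails at once if with the catch more than 1 mm in, the tote was pushed against the bowl tote and its stop with more than 30 N (contact force between tote and base above 30 N and value of joint catch above 0.001 m).
It fails at once if the tote was dropped or slammed on the bowl tote (more than 90 N) (contact force between tote and base above 90 N).
It fails at once if the gripper touched the bowl tote, its stop or its catch (contact force between the fingers and base above 1 N).
It fails at once if a bystander was disturbed (distance of any of saucers, tape, soap, cup from where it was at the start of the episode above 0.02 m).
It also fails if it takes over 72 s, if anything falls off the work surface, if the arm or the gripper's body presses on something with over 40 N, if the wrist force passes 120 N, or if a joint passes its speed limit or range.

ROBOT

A 7-joint arm with a two-finger parallel gripper is mounted at the origin on the work surface. World frame = base frame: x ahead of the robot, y to its left, z up, the work surface at z = 0. Lengths are in m, angles in rad, forces in N, time in s.
With the tool pointing down it reaches from about 0.35 to 0.9 m from the base axis. Payload 8.1 kg.
Tool frame: the origin (TCP) lies between the finger pads; the fingertips stand ahead of it and the grasp point (between the pads) is the TCP (arm.nose_length is the z of the fingertips in the tool frame, in m); z points along the fingers, y is the line along which they close (so a half turn about z gives the same grasp; the last joint's range is limited). The gripper opens to 92 mm and grips with 3 to 60 N. Pads are 19 mm wide; open, the fingers measure 130 mm over their backs; the gripper's body (75 mm by 190 mm) begins 47 mm behind the grasp point.
Start: joints at [1.009, 0.434, 0.025, 1.573, -0.012, 1.134, -0.075], TCP at [0.277, -0.56, 0.246] pointing down, gripper open.
Joint ranges: [-2.62, 2.62], [-0.44, 2.09], [-1.27, 1.32], [0.08, 2.57], [-1.32, 4.46], [0.12, 2], [-2.74, 2.74]. Speed limits (rad/s): [2.22, 2.22, 3.01, 3.01, 3.14, 3.14, 3.14].

INTERFACE

Orientations are given as a rotation vector (axis times angle).
In Python, from cell import sensors, optics, arm gives the robot as it stands.
- The arm moves only by the tool arm_command, never from a script. Its argument "deltas" is one flat list of numbers, 7 for each row, row after row: the turn, a rotation vector about the world's x, y, z as a fraction of full scale, then the shift along the world's x, y, z as a fraction of full scale, then the finger opening in mm, from 0 to 91.8. In form: [wx, wy, wz, dx, dy, dz, fingers, wx, wy, wz, dx, dy, dz, fingers, ...]. A call has 1 to 20 rows; each row is the pose to reach, as a shift and turn from the pose commanded when the call began; what a row does not reach only later rows make up. Full scale, the value 1, is 1 m for a shift and 90 degrees for a turn. A row lasts 1/10 s, in which the tool goes at most 50 mm and 8.59 degrees, less where a joint would pass 70% of its speed; a pose out of reach is approached as far as the arm can. A call with a number of a shift or a turn outside -1 to 1 is refused whole. A call with a gripper value outside its range is refused whole. The fingers move at their own pace and stop on an object; "force" is the grip in N (left out, the last holds). Time passes only in rows, so rows that repeat a pose let the fingers close. It gives the time, the measured TCP pose, the force, the opening and the grip force at its end, in the units of the state.
- sensors.observe(): the state, without advancing time (a new reading comes with each control period).
- optics.get_image(name): name is "scene" or "top" or "wrist"; returns the picture (384x512x3 uint8, blue, green, red); there is no depth.
- optics.calibration(name): a dict with "camera_matrix" (3x3 intrinsics, pixels), "rvec" (rotation vector, rad) and "tvec" (3), from world to camera coordinates, as OpenCV has them. Camera axes: x right, y down, z forward; pixel columns grow to the right and rows downward; lengths in m; the calibration is good to about 2 mm. A picture is of the moment at which its call begins: read the wrist's pose just before it. calibration takes no time and is no camera call; for the wrist camera it gives the pose at the moment of the call.
- arm.sign_off(): hands the job in; it is judged then, once.
The state is a dict: "clock": time; "joints": joint angles; "dq": joint speeds; "joint_efforts": joint torques, N m; "position": TCP position; "ee_rot": TCP orientation; "force": force on the tool from outside, world axes, zero at the start; "ft_torque": the same for the moment, N m; "width": opening from 0.0 (shut) to 1.0 (fully open); "gripper_force": force on a finger pad.
Only numpy, scipy, OpenCV 4.12 (cv2) and the standard library are available. Lean on these libraries where they do the work, as an engineer would, in place of code of your own. Each camera call takes 0.05 s, during which the arm holds its last target. There are 200 camera calls.

## Working session

There is one attempt and no reset: what is moved stays moved. The work goes in short steps, Python scripts to look and compute and a tool call to move; the robot and the scene stay as the last step left them, time stands still between calls to the robot, and variables do not carry over. Pictures are saved under pics/ and viewed, at most 10 in all, crops included, and the job is handed in when it is done.

Besides the shell and the picture viewer there is one more tool, called after "Call:" by a JSON object that holds its "method" and its "body", one argument or row to a line. arm_command: Moves the arm, as the interface text tells. Its arguments: {"type":"object","properties":{"deltas":{"type":"array","items":{"type":"number"}},"force":{"type":"number"}},"required":["deltas"]}

```bash
ls; mkdir -p pics
python3 - <<'E'
from cell import sensors, optics, arm
import cv2
s=sensors.observe();print(s, arm.nose_length)
for n in("scene","top"):
    cv2.imwrite(f"pics/{n}0.png",optics.get_image(n));print(n,optics.calibration(n))
E
```

```text
pics
{'clock': 0.0, 'joints': array([ 1.00936825,  0.43519887,  0.0249476 ,  1.57411798, -0.0115968 ,
        1.13397743, -0.07514385]), 'dq': array([-0.00064558,  0.00143492, -0.00086532,  0.00087574,  0.00020056,
        0.00040313, -0.00049575]), 'joint_efforts': array([-1.35902999e-03, -6.67856312e+01,  9.84846130e-01, -3.14460576e+01,
       -6.05831738e-02,  4.28399455e-02,  1.42158387e-04]), 'position': array([ 0.27655809, -0.55993943,  0.24495155]), 'ee_rot': array([-3.05787284e+00, -7.13946557e-01,  7.57671818e-04]), 'force': array([ 0.40941734, -0.03942956, -0.32328353]), 'ft_torque': array([-0.04087223,  0.00466823, -0.00879514]), 'gripper_force': 0.0, 'width': 1.0026397302221624} 0.019
scene {'camera_matrix': array([[349.6853263 ,   0.        , 259.1290081 ],
       [  0.        , 349.6853263 , 195.70521643],
       [  0.        ,   0.        ,   1.        ]]), 'rvec': array([ 2.00259179,  1.15897596, -0.51868256]), 'tvec': array([-0.27099273, -0.24713972,  1.43297804])}
top {'camera_matrix': array([[430.37864835,   0.        , 252.68863468],
       [  0.        , 430.37864835, 189.99525184],
       [  0.        ,   0.        ,   1.        ]]), 'rvec': array([ 2.21355387, -2.17304479,  0.06921017]), 'tvec': array([-0.01597849,  0.52691273,  1.20388919])}
```

View pics/scene0.png

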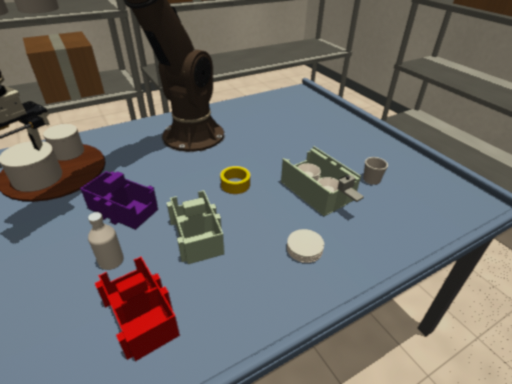

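View pics/top0.png

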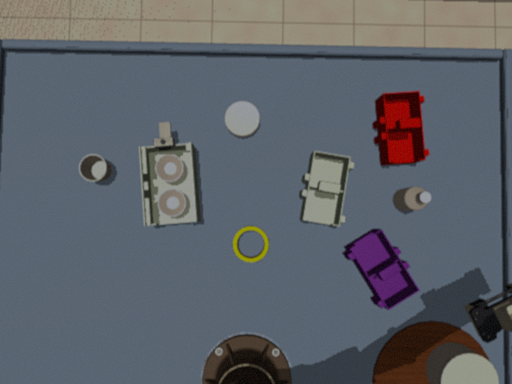

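The scene view shows the pale green tote with the handle at (195,225), the bowl tote at (320,180) with its stop at (352,193), and purple and red look-alikes at (120,198) and (137,305).
Candidates for the loose tote in the top view: pale green (327,188), red (402,130), purple (380,268) and the bowl tote (170,185). I choose the pale green one at (327,188) and will check it in a close crop.

Run:
```python
import cv2,numpy as np
i=cv2.imread("pics/top0.png")
a=cv2.resize(i[115:240,125:215],None,fx=4.4,fy=4.4,interpolation=cv2.INTER_CUBIC)
b=cv2.resize(i[115:240,285:375],None,fx=4.4,fy=4.4,interpolation=cv2.INTER_CUBIC)
cv2.imwrite("pics/crop0.png",np.hstack([a,b]))
```

```text
(no output)
```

View pics/crop0.png

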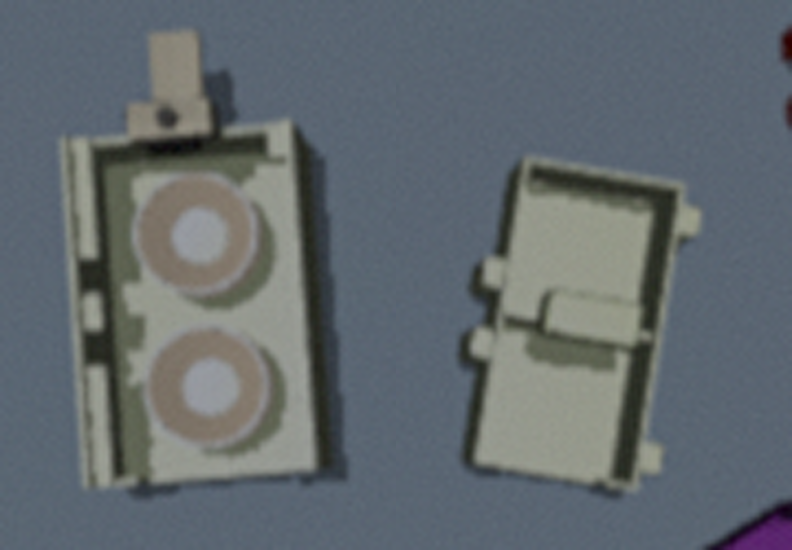

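The crop shows the pale green tote with close ribs on the left and far ribs on the right, full end up and handle at (595,318). The bowl tote has its stop at the top (168,120) and its close slots on the left at (92,275) and (97,345). Both match the description.

```bash
cat > h.py <<'E'
import cv2,numpy as np
from cell import optics,sensors,arm
from scipy.optimize import least_squares
def fit(cal,obj,pix,x0):
    "planar pose x,y,yaw of a body on the deck"
    obj=np.array(obj,float);pix=np.array(pix,float)
    def r(p):
        c,s=np.cos(p[2]),np.sin(p[2])
        w=obj@np.array([[c,-s,0],[s,c,0],[0,0,1]]).T+[p[0],p[1],0]
        return (cv2.projectPoints(w,cal['rvec'],cal['tvec'],cal['camera_matrix'],None)[0][:,0]-pix).ravel()
    f=least_squares(r,x0,loss='soft_l1');return f.x,r(f.x).reshape(-1,2).round(1)
E
cat > m.py <<'E'
from h import *
c=optics.calibration("top")
P=lambda L,ox:[((u+.5)/4.4-.5+ox,(v+.5)/4.4-.5+115) for u,v in L]
t=fit(c,[(.095,.05,.08),(.095,-.05,.08),(-.095,-.05,.08),(.013,.028,.124),(.013,-.028,.124)],P([(525,158),(685,185),(632,490),(548,288),(645,306)],285),[.5,-.2,-.1])
b=fit(c,[(.106,.0695,.098),(.106,-.0695,.098),(-.106,-.0695,.098),(-.106,.0695,.098)],P([(61,138),(293,121),(319,470),(84,488)],125),[.5,.2,0])
print(*t,*b,sep="\n")
E
python3 m.py
```

```text
[ 0.53685755 -0.44289969 -0.17381163]
[[-1.  -0.5]
 [-0.9  0.4]
 [-0.6  0.4]
 [ 2.8 -0.1]
 [ 2.  -0.1]]
[0.53514006 0.21902849 0.0979155 ]
[[ 0.3 -0.1]
 [-0.2 -0.3]
 [-0.3  0.1]
 [ 0.2  0.2]]
```

```bash
sed -i 's/,285),\[.5/,195),[.5/' m.py; python3 m.py|head -6
python3 - <<'E'
from h import *
s=sensors.observe();print(cv2.Rodrigues(s['ee_rot'])[0].round(3));c=optics.calibration("wrist");R=cv2.Rodrigues(c['rvec'])[0]
print(R.round(3),(-R.T@c['tvec']),c['camera_matrix'])
E
```

```text
[ 0.53221364 -0.20325314 -0.16262416]
[[-0.  -0.3]
 [ 0.1  0.2]
 [ 0.3  0.3]
 [ 0.2  0. ]
 [-0.6 -0.2]]
[[ 0.897  0.443 -0.001]
 [ 0.443 -0.897  0.001]
 [-0.    -0.001 -1.   ]]
[[ 0.442 -0.897 -0.001]
 [-0.862 -0.425  0.274]
 [-0.246 -0.121 -0.962]] [ 0.3421481  -0.52787091  0.384583  ] [[326.29266997   0.         258.83244085]
 [  0.         326.29266997 195.85988108]
 [  0.           0.           1.        ]]
```

Call:
{"method": "arm_command", "body": {
  "deltas": [0, 0, -0.1, 0.05, 0.07, 0, 91, 0, 0, -0.2, 0.08, 0.11, 0, 91, 0, 0, -0.3, 0.11, 0.15, 0, 91, 0, 0, -0.396, 0.14, 0.19, 0, 91, 0, 0, -0.396, 0.17, 0.23, 0, 91, 0, 0, -0.396, 0.2, 0.27, 0, 91, 0, 0, -0.396, 0.22, 0.31, 0, 91, 0, 0, -0.396, 0.24, 0.335, 0, 91, 0, 0, -0.396, 0.255, 0.357, 0, 91, 0, 0, -0.396, 0.255, 0.357, 0, 91, 0, 0, -0.396, 0.255, 0.357, 0, 91, 0, 0, -0.396, 0.255, 0.357, 0, 91]
}}

```text
clock: 1.3
position: [0.531, -0.2045, 0.2455]
ee_rot: [3.13, -0.258, -0.002]
force: [0.7, 0.0, 0.0]
width: 0.988
gripper_force: 0.0
```

Run:
```python
from h import *
s=sensors.observe();print(s['clock'],s['position'],s['joints'].round(2));R=cv2.Rodrigues(s['ee_rot'])[0];print(np.degrees(np.arctan2(R[1,1],R[0,1])))
c=optics.calibration("wrist");i=optics.get_image("wrist");cv2.imwrite("pics/w1.png",cv2.resize(i,None,fx=1.5,fy=1.5));np.savez("w1.npz",**c)
```

```text
1.3 [ 0.53096824 -0.2045409   0.24546799] [ 0.27  0.35  0.    1.71 -0.    1.09 -1.46]
-99.43582835099016
```

View pics/w1.png

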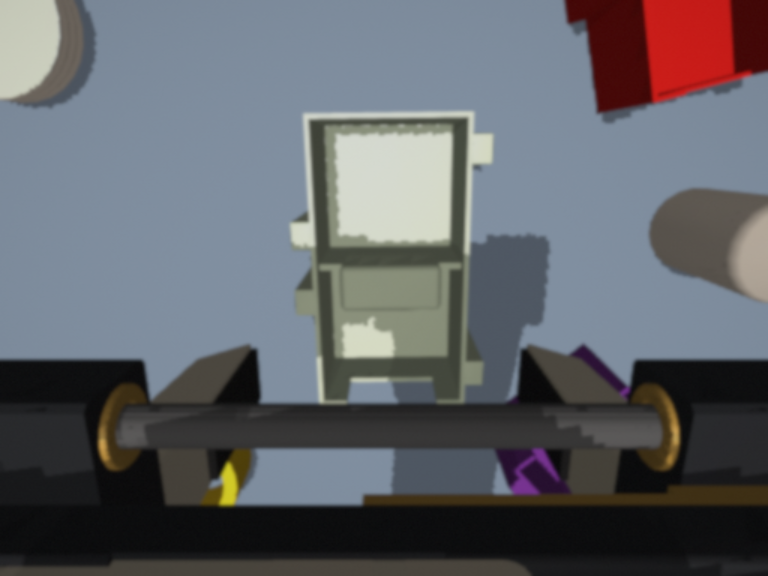

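The wrist view shows the tote square to the tool: rim corners at (304,113), (473,113), (467,403) and (320,403), scoop at the bottom, and the handle around (390,285).

Run:
```python
from h import *
c=np.load("w1.npz")
p=[((u+.5)/1.5-.5,(v+.5)/1.5-.5) for u,v in [(304,113),(473,113),(467,403),(320,403)]]
f,r=fit(c,[(.095,.05,.08),(.095,-.05,.08),(-.095,-.05,.08),(-.095,.05,.08)],p,[.53,-.2,-.16]);print(f,r)
cs,sn=np.cos(f[2]),np.sin(f[2])
for q in [(.013,.028,.124),(.013,-.028,.124),(-.013,.028,.124),(.013,.028,.088)]:
    w=np.array([cs*q[0]-sn*q[1]+f[0],sn*q[0]+cs*q[1]+f[1],q[2]])
    print((cv2.projectPoints(w[None],c['rvec'],c['tvec'],c['camera_matrix'],None)[0].ravel()*1.5).round())
```

```text
[ 0.53260159 -0.20718279 -0.15164185] [[-0.2  0.3]
 [ 0.9 -1.4]
 [-1.4  0. ]
 [ 0.3  1.3]]
[340. 266.]
[442. 264.]
[341. 311.]
[345. 253.]
```

Call:
{"method": "arm_command", "body": {
  "deltas": [0, 0, 0, 0.0015, -0.0015, -0.03, 91, 0, 0, 0, 0.0015, -0.0015, -0.06, 91, 0, 0, 0, 0.0015, -0.0015, -0.09, 91, 0, 0, 0, 0.0015, -0.0015, -0.115, 91, 0, 0, 0, 0.0015, -0.0015, -0.13, 91, 0, 0, 0, 0.0015, -0.0015, -0.1395, 91, 0, 0, 0, 0.0015, -0.0015, -0.1395, 91, 0, 0, 0, 0.0015, -0.0015, -0.1395, 91, 0, 0, 0, 0.0015, -0.0015, -0.1395, 50, 0, 0, 0, 0.0015, -0.0015, -0.1395, 50, 0, 0, 0, 0.0015, -0.0015, -0.1395, 50, 0, 0, 0, 0.0015, -0.0015, -0.1395, 50, 0, 0, 0, 0.0015, -0.0015, -0.1395, 50, 0, 0, 0, 0.0015, -0.0015, -0.1395, 50],
  "force": 45
}}

```text
clock: 2.75
position: [0.5334, -0.2051, 0.1064]
ee_rot: [3.131, -0.256, 0.0]
force: [-0.8, -1.2, 1.8]
width: 0.611
gripper_force: 44.9
```

Call:
{"method": "arm_command", "body": {
  "deltas": [0, 0, 0, 0, 0, 0.01, 50, 0, 0, 0, 0, 0, 0.025, 50, 0, 0, 0, 0, 0, 0.045, 50, 0, 0, 0, 0, 0, 0.07, 50, 0, 0, 0, 0, 0, 0.095, 50, 0, 0, 0, 0, 0, 0.12, 50, 0, 0, 0, 0, 0, 0.145, 50, 0, 0, 0, 0, 0, 0.17, 50, 0, 0, 0, 0, 0, 0.185, 50, 0, 0, 0, 0, 0, 0.195, 50, 0, 0, 0, 0, 0, 0.2, 50, 0, 0, 0, 0, 0, 0.2, 50, 0, 0, 0, 0, 0, 0.2, 50]
}}

```text
clock: 4.05
position: [0.5329, -0.2047, 0.3054]
ee_rot: [-3.131, 0.256, 0.002]
force: [0.3, -0.6, -3.8]
width: 0.605
gripper_force: 44.9
```

Call:
{"method": "arm_command", "body": {
  "deltas": [0, 0, 0.03, 0, 0.005, 0, 50, 0, 0, 0.08, -0.001, 0.015, 0, 50, 0, 0, 0.15, -0.002, 0.03, 0, 50, 0, 0, 0.22, -0.003, 0.045, 0, 50, 0, 0, 0.29, -0.004, 0.06, 0, 50, 0, 0, 0.36, -0.005, 0.075, 0, 50, 0, 0, 0.43, -0.006, 0.09, 0, 50, 0, 0, 0.5, -0.006, 0.105, 0, 50, 0, 0, 0.57, -0.007, 0.12, 0, 50, 0, 0, 0.64, -0.007, 0.135, 0, 50, 0, 0, 0.71, -0.008, 0.15, 0, 50, 0, 0, 0.78, -0.008, 0.165, 0, 50, 0, 0, 0.85, -0.009, 0.18, 0, 50, 0, 0, 0.91, -0.01, 0.195, 0, 50, 0, 0, 0.96, -0.01, 0.205, 0, 50, 0, 0, 1, -0.01, 0.21, 0, 50]
}}

```text
clock: 5.65
position: [0.5227, 0.0063, 0.3053]
ee_rot: [-2.389, -2.038, 0.002]
force: [0.2, 0.5, -3.6]
width: 0.609
gripper_force: 44.9
```

Call:
{"method": "arm_command", "body": {
  "deltas": [0, 0, 0.03, 0, 0.005, 0, 50, 0, 0, 0.08, -0.001, 0.015, 0, 50, 0, 0, 0.15, -0.002, 0.03, 0, 50, 0, 0, 0.22, -0.003, 0.045, 0, 50, 0, 0, 0.29, -0.004, 0.06, 0, 50, 0, 0, 0.36, -0.005, 0.075, 0, 50, 0, 0, 0.43, -0.006, 0.09, 0, 50, 0, 0, 0.5, -0.006, 0.105, 0, 50, 0, 0, 0.57, -0.007, 0.12, 0, 50, 0, 0, 0.64, -0.007, 0.135, 0, 50, 0, 0, 0.71, -0.008, 0.15, 0, 50, 0, 0, 0.78, -0.008, 0.165, 0, 50, 0, 0, 0.85, -0.009, 0.18, 0, 50, 0, 0, 0.91, -0.01, 0.195, 0, 50, 0, 0, 0.96, -0.01, 0.205, 0, 50, 0, 0, 1, -0.01, 0.21, 0, 50]
}}

```text
clock: 7.25
position: [0.5126, 0.216, 0.3053]
ee_rot: [-0.249, -3.13, 0.0]
force: [0.3, 0.0, -3.4]
width: 0.605
gripper_force: 44.9
```

Call:
{"method": "arm_command", "body": {
  "deltas": [0, 0, 0.04, 0, 0, 0, 50, 0, 0, 0.09, 0, 0, 0, 50, 0, 0, 0.14, 0, 0, 0, 50, 0, 0, 0.167, 0, 0, 0, 50, 0, 0, 0.167, 0, 0, 0, 50, 0, 0, 0.167, 0, 0, 0, 50, 0, 0, 0.167, 0, 0, 0, 50]
}}

```text
clock: 7.95
position: [0.5132, 0.215, 0.3059]
ee_rot: [0.154, -3.137, 0.0]
force: [0.2, 0.8, -3.1]
width: 0.603
gripper_force: 44.9
```

Run:
```python
from h import *
s=sensors.observe();print(s['clock'],s['position'],s['joints'].round(2));R=cv2.Rodrigues(s['ee_rot'])[0];print(np.degrees(np.arctan2(R[1,1],R[0,1])),R[:,2])
i=optics.get_image("wrist");j=optics.get_image("top");np.savez("w2.npz",**optics.calibration("wrist"))
cv2.imwrite("pics/w2.png",np.hstack([cv2.resize(i[20:],(480,341)),cv2.resize(j[120:240,120:230],None,fx=2.84,fy=2.84,interpolation=cv2.INTER_CUBIC)]));cv2.imwrite("pics/w2raw.png",i);cv2.imwrite("pics/t2raw.png",j)
```

```text
7.95 [0.51317865 0.21496292 0.30590606] [ 0.07  0.38 -0.77  1.61  0.28  1.27  0.92]
95.60663406509758 [-5.44491059e-04 -1.72047398e-04 -9.99999837e-01]
```

View pics/w2.png

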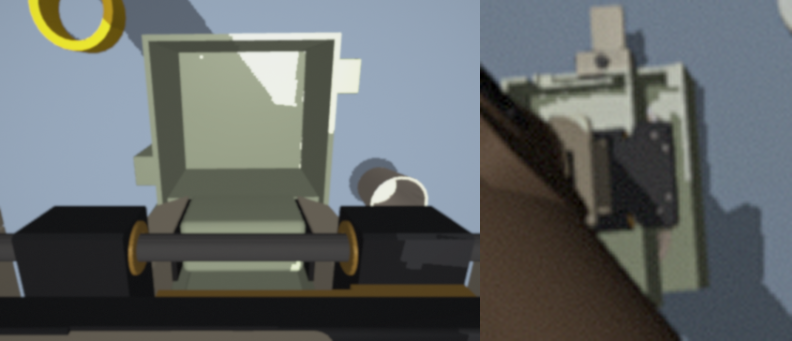

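The wrist view shows the tote in hand, full end up (towards base -x), with rim corners at (143,36) and (341,33). The top view is mostly blocked by the arm. I'll refine the base pose with the scene view.

Run:
```python
from h import *
c=np.load("w2.npz")
p=[((u+.5)/.9375-.5,(v+.5)/.9375-.5+20) for u,v in [(143,36),(341,33)]]
print(fit(c,[(.095,.05,.28),(.095,-.05,.28)],p,[.51,.21,3.24]))
i=cv2.imread("pics/scene0.png")
j=optics.get_image("scene");cv2.imwrite("pics/s2raw.png",j)
f=lambda k:cv2.resize(k[135:225,270:372],None,fx=3.9,fy=3.9,interpolation=cv2.INTER_CUBIC)
cv2.imwrite("pics/s2.png",np.hstack([f(i),f(j)]))
```

```text
(array([0.51252908, 0.21543249, 3.25331366]), array([[-0.6,  0. ],
       [ 0.6,  0. ]]))
```

View pics/s2.png

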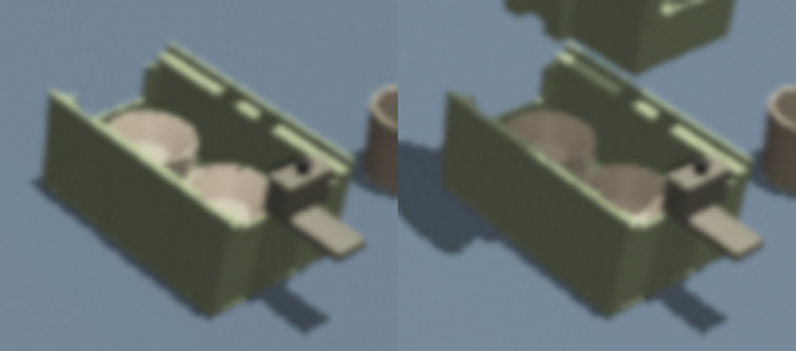

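Left panel: base rim corners at (50,93), (240,226) and (172,45), foot corners at (40,183) and (210,318), and ledge slots ending at (222,93), (238,103), (259,116) and (275,128). The tote hangs above it in the right panel.

```bash
python3 - <<'E'
from h import *
c=optics.calibration("scene")
px=[(50,93),(240,228),(172,43),(40,183),(210,319),(222,93),(238,103),(259,117),(275,127)]
o=[(-.106,-.0695,.098),(.106,-.0695,.098),(-.106,.0695,.098),(-.106,-.0695,0),(.106,-.0695,0)]+[(x,.060,.09) for x in(-.033,-.011,.011,.033)]
p=[((u+.5)/3.9-.5+270,(v+.5)/3.9-.5+135) for u,v in px]
f,r=fit(c,o,p,[.535,.219,.098]);print(f,*r)
E
python3 m.py|tail -5
```

```text
[0.53716782 0.22102189 0.1054264 ] [-0.2 -0.1] [-2.2 -1.2] [-0.3  0. ] [0.5 0.8] [0.7 0.3] [-0.3 -0.3] [0.3 0.2] [-0.2 -0.3] [0.8 0.4]
[0.53514006 0.21902849 0.0979155 ]
[[ 0.3 -0.1]
 [-0.2 -0.3]
 [-0.3  0.1]
 [ 0.2  0.2]]
```

Call:
{"method": "arm_command", "body": {
  "deltas": [0, 0, 0.002, 0.001, 0.0028, -0.01, 50, 0, 0, 0.002, 0.001, 0.0028, -0.025, 50, 0, 0, 0.002, 0.001, 0.0028, -0.04, 50, 0, 0, 0.002, 0.001, 0.0028, -0.055, 50, 0, 0, 0.002, 0.001, 0.0028, -0.07, 50, 0, 0, 0.002, 0.001, 0.0028, -0.08, 50, 0, 0, 0.002, 0.001, 0.0028, -0.088, 50, 0, 0, 0.002, 0.001, 0.0028, -0.094, 50, 0, 0, 0.002, 0.001, 0.0028, -0.096, 50, 0, 0, 0.002, 0.001, 0.0028, -0.096, 50, 0, 0, 0.002, 0.001, 0.0028, -0.096, 50]
}}

```text
clock: 9.2
position: [0.5145, 0.2181, 0.2107]
ee_rot: [-0.16, 3.137, 0.001]
force: [0.6, -0.8, -3.5]
width: 0.608
gripper_force: 44.9
```

Call:
{"method": "arm_command", "body": {
  "deltas": [0, 0, 0, 0, 0, -0.001, 50, 0, 0, 0, 0, 0, -0.002, 50, 0, 0, 0, 0, 0, -0.003, 50, 0, 0, 0, 0, 0, -0.004, 50, 0, 0, 0, 0, 0, -0.005, 50, 0, 0, 0, 0, 0, -0.005, 50, 0, 0, 0, 0, 0, -0.005, 50]
}}

```text
clock: 9.9
position: [0.5143, 0.2179, 0.2052]
ee_rot: [0.16, -3.137, -0.0]
force: [-0.1, 1.0, -3.3]
width: 0.605
gripper_force: 44.9
```

Call:
{"method": "arm_command", "body": {
  "deltas": [0, 0, 0, 0, 0, -0.001, 50, 0, 0, 0, 0, 0, -0.002, 50, 0, 0, 0, 0, 0, -0.003, 50, 0, 0, 0, 0, 0, -0.003, 50, 0, 0, 0, 0, 0, -0.003, 50]
}}

```text
clock: 10.4
position: [0.5143, 0.2179, 0.2022]
ee_rot: [0.16, -3.137, 0.0]
force: [0.3, -0.6, -3.1]
width: 0.609
gripper_force: 44.9
```

Call:
{"method": "arm_command", "body": {
  "deltas": [0, 0, 0, 0, 0, -0.001, 50, 0, 0, 0, 0, 0, -0.002, 50, 0, 0, 0, 0, 0, -0.002, 50, 0, 0, 0, 0, 0, -0.002, 50]
}}

```text
clock: 10.8
position: [0.5142, 0.2179, 0.2002]
ee_rot: [0.16, -3.137, -0.0]
force: [0.5, 0.0, -2.6]
width: 0.605
gripper_force: 44.9
```

Past the lips with no contact. I'll continue down in 1 mm steps.

Call:
{"method": "arm_command", "body": {
  "deltas": [0, 0, 0, 0, 0, -0.001, 50, 0, 0, 0, 0, 0, -0.002, 50, 0, 0, 0, 0, 0, -0.003, 50, 0, 0, 0, 0, 0, -0.003, 50, 0, 0, 0, 0, 0, -0.003, 50]
}}

```text
clock: 11.3
position: [0.5143, 0.2179, 0.1972]
ee_rot: [0.16, -3.137, -0.0]
force: [0.3, 0.9, -3.0]
width: 0.608
gripper_force: 44.9
```

Call:
{"method": "arm_command", "body": {
  "deltas": [0, 0, 0, 0, 0, -0.0005, 50, 0, 0, 0, 0, 0, -0.001, 50, 0, 0, 0, 0, 0, -0.001, 50, 0, 0, 0, 0, 0, -0.001, 50]
}}

```text
clock: 11.7
position: [0.5143, 0.218, 0.1964]
ee_rot: [-0.16, 3.137, 0.0]
force: [-1.1, -0.5, -0.5]
width: 0.605
gripper_force: 44.9
```

Call:
{"method": "arm_command", "body": {
  "deltas": [0, 0, 0, 0, 0, -0.0004, 50, 0, 0, 0, 0, 0, -0.0008, 50, 0, 0, 0, 0, 0, -0.0008, 50, 0, 0, 0, 0, 0, -0.0008, 50, 0, 0, 0, 0, 0, -0.0008, 50]
}}

```text
clock: 12.2
position: [0.5144, 0.2181, 0.1964]
ee_rot: [-0.161, 3.137, -0.0]
force: [-2.9, -0.5, 7.5]
width: 0.61
gripper_force: 44.9
```

Run:
```python
from h import *
s=sensors.observe();print(s['clock'],s['position'],s['force'],s['ft_torque'])
j=optics.get_image("scene");k=optics.get_image("wrist")
a=cv2.resize(j[125:225,265:375],(440,400),interpolation=cv2.INTER_CUBIC)
cv2.imwrite("pics/s3.png",np.hstack([a,k[:,:][:400]] if 0 else [a,cv2.resize(k,(533,400))[:, :360]]))
print(sensors.observe()['force'])
```

```text
12.2 [0.51437138 0.21806783 0.19635263] [-2.87318634 -0.46097854  7.48557373] [-0.74029381  0.57834629 -0.06404023]
[-2.37539763 -1.56505206  7.59181269]
```

View pics/s3.png

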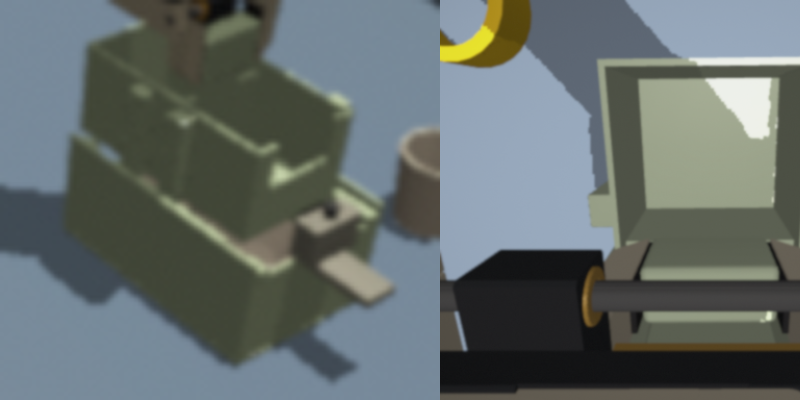

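The tote sits on the ledges at z 0.196, clear of the catch. I'll ease off the down force and slide.

Call:
{"method": "arm_command", "body": {
  "deltas": [0, 0, 0, 0, 0, 0.0005, 50, 0, 0, 0, 0, 0, 0.0005, 50, 0, 0, 0, 0, 0, 0.0005, 50]
}}

```text
clock: 12.6
position: [0.5144, 0.218, 0.1963]
ee_rot: [-0.16, 3.137, 0.0]
force: [-1.6, -0.8, 5.5]
width: 0.607
gripper_force: 44.9
```

Call:
{"method": "arm_command", "body": {
  "deltas": [0, 0, 0, 0.001, 0.0001, 0, 50, 0, 0, 0, 0.002, 0.0002, 0, 50, 0, 0, 0, 0.003, 0.0003, 0, 50, 0, 0, 0, 0.004, 0.0004, 0, 50, 0, 0, 0, 0.005, 0.0005, 0, 50, 0, 0, 0, 0.006, 0.0006, 0, 50, 0, 0, 0, 0.007, 0.0007, 0, 50, 0, 0, 0, 0.008, 0.0008, 0, 50, 0, 0, 0, 0.009, 0.0009, 0, 50, 0, 0, 0, 0.01, 0.001, 0, 50]
}}

```text
clock: 13.6
position: [0.5225, 0.219, 0.1965]
ee_rot: [0.162, -3.135, 0.001]
force: [-14.1, -6.4, 20.4]
width: 0.609
gripper_force: 45.0
```

Call:
{"method": "arm_command", "body": {
  "deltas": [0, 0, 0, 0, 0, 0.0005, 50, 0, 0, 0, 0, 0, 0.001, 50, 0, 0, 0, 0, 0, 0.001, 50, 0, 0, 0, 0, 0, 0.001, 50]
}}

```text
clock: 14.0
position: [0.5244, 0.2187, 0.1965]
ee_rot: [0.16, -3.137, 0.0]
force: [-0.4, -0.2, -3.7]
width: 0.606
gripper_force: 44.9
```

Run:
```python
from h import *
s=sensors.observe();R=cv2.Rodrigues(s['ee_rot'])[0];print(s['position'],s['force'],s['ft_torque'],R[:,2])
j=optics.get_image("scene");k=optics.get_image("wrist")
a=cv2.resize(j[125:225,265:375],(440,400),interpolation=cv2.INTER_CUBIC)
cv2.imwrite("pics/s4.png",np.hstack([a,cv2.resize(k,(533,400))[:, 120:480]]))
```

```text
[0.52436328 0.21872369 0.196537  ] [-0.39844906 -0.24036705 -3.73117702] [ 0.11193699 -0.15169846  0.04557897] [-2.83253629e-04 -5.60897996e-05 -9.99999958e-01]
```

Call:
{"method": "arm_command", "body": {
  "deltas": [0, 0, 0, 0.001, 0.0001, -0.0002, 50, 0, 0, 0, 0.002, 0.0002, -0.0002, 50, 0, 0, 0, 0.003, 0.0003, -0.0002, 50, 0, 0, 0, 0.004, 0.0004, -0.0002, 50, 0, 0, 0, 0.004, 0.0004, -0.0002, 50]
}}

```text
clock: 14.6
position: [0.5285, 0.2193, 0.1967]
ee_rot: [-0.16, 3.137, 0.0]
force: [-0.3, -0.2, -3.6]
width: 0.606
gripper_force: 44.9
```

Call:
{"method": "arm_command", "body": {
  "deltas": [0, 0, 0, 0.001, 0.0001, -0.0004, 50, 0, 0, 0, 0.002, 0.0002, -0.0004, 50, 0, 0, 0, 0.003, 0.0003, -0.0004, 50, 0, 0, 0, 0.004, 0.0004, -0.0004, 50, 0, 0, 0, 0.004, 0.0004, -0.0004, 50]
}}

```text
clock: 15.1
position: [0.5323, 0.2198, 0.1964]
ee_rot: [0.161, -3.137, -0.0]
force: [-2.9, 0.3, -0.7]
width: 0.61
gripper_force: 44.9
```

Call:
{"method": "arm_command", "body": {
  "deltas": [0, 0, 0, 0.001, 0.0001, 0.0001, 50, 0, 0, 0, 0.002, 0.0002, 0.0001, 50, 0, 0, 0, 0.003, 0.0003, 0.0001, 50, 0, 0, 0, 0.003, 0.0003, 0.0001, 50]
}}

```text
clock: 15.5
position: [0.5342, 0.22, 0.1965]
ee_rot: [0.161, -3.136, 0.001]
force: [-7.7, -1.4, 4.6]
width: 0.611
gripper_force: 44.9
```

Call:
{"method": "arm_command", "body": {
  "deltas": [0, 0, 0, 0.0005, 0, 0.0003, 50, 0, 0, 0, 0.001, 0.0001, 0.0003, 50, 0, 0, 0, 0.0015, 0.0001, 0.0003, 50, 0, 0, 0, 0.0015, 0.0001, 0.0003, 50]
}}

```text
clock: 15.9
position: [0.5358, 0.2201, 0.1965]
ee_rot: [0.161, -3.136, 0.001]
force: [-5.8, -0.8, 1.3]
width: 0.604
gripper_force: 44.9
```

Call:
{"method": "arm_command", "body": {
  "deltas": [0, 0, 0, 0.0005, 0, 0.0001, 50, 0, 0, 0, 0.001, 0.0001, 0.0001, 50, 0, 0, 0, 0.0015, 0.0001, 0.0001, 50, 0, 0, 0, 0.0015, 0.0001, 0.0001, 50]
}}

```text
clock: 16.3
position: [0.5373, 0.2203, 0.1966]
ee_rot: [0.161, -3.136, 0.0]
force: [-5.7, -0.7, -0.1]
width: 0.611
gripper_force: 44.9
```

Call:
{"method": "arm_command", "body": {
  "deltas": [0, 0, 0, 0.0005, 0, 0, 50, 0, 0, 0, 0.001, 0.0001, 0, 50, 0, 0, 0, 0.001, 0.0001, 0, 50]
}}

```text
clock: 16.6
position: [0.5383, 0.2204, 0.1965]
ee_rot: [0.161, -3.136, 0.0]
force: [-4.7, -0.2, 0.4]
width: 0.605
gripper_force: 44.9
```

Call:
{"method": "arm_command", "body": {
  "deltas": [0, 0, 0, 0.0005, 0, 0, 50, 0, 0, 0, 0.001, 0.0001, 0, 50, 0, 0, 0, 0.001, 0.0001, 0, 50]
}}

```text
clock: 16.9
position: [0.5393, 0.2205, 0.1966]
ee_rot: [0.161, -3.136, 0.0]
force: [-5.4, -0.4, -1.0]
width: 0.611
gripper_force: 44.9
```

Call:
{"method": "arm_command", "body": {
  "deltas": [0, 0, 0, 0.0005, 0, 0, 50, 0, 0, 0, 0.001, 0.0001, 0, 50, 0, 0, 0, 0.001, 0.0001, 0, 50]
}}

```text
clock: 17.2
position: [0.5395, 0.2206, 0.1967]
ee_rot: [0.161, -3.134, 0.001]
force: [-9.0, -0.8, 3.8]
width: 0.608
gripper_force: 44.9
```

Call:
{"method": "arm_command", "body": {
  "deltas": [0, 0, 0, 0.0005, 0, 0.0003, 50, 0, 0, 0, 0.0008, 0, 0.0003, 50, 0, 0, 0, 0.0008, 0, 0.0003, 50]
}}

```text
clock: 17.5
position: [0.5397, 0.2206, 0.1968]
ee_rot: [0.162, -3.133, 0.001]
force: [-10.5, -1.4, 3.9]
width: 0.607
gripper_force: 44.9
```

Call:
{"method": "arm_command", "body": {
  "deltas": [0, 0, 0, 0.0005, 0, 0.0002, 50, 0, 0, 0, 0.001, 0.0001, 0.0002, 50, 0, 0, 0, 0.001, 0.0001, 0.0002, 50, 0, 0, 0, 0.001, 0.0001, 0.0002, 50]
}}

```text
clock: 17.9
position: [0.5399, 0.2207, 0.197]
ee_rot: [0.162, -3.132, 0.002]
force: [-13.8, -1.5, 7.7]
width: 0.605
gripper_force: 44.9
```

Call:
{"method": "arm_command", "body": {
  "deltas": [0, 0, 0, -0.001, -0.0001, 0, 50, 0, 0, 0, -0.002, -0.0002, 0, 50, 0, 0, 0, -0.0025, -0.0002, 0, 50, 0, 0, 0, -0.0025, -0.0002, 0, 50]
}}

```text
clock: 18.3
position: [0.5396, 0.2205, 0.1968]
ee_rot: [0.161, -3.136, 0.0]
force: [-6.4, 1.8, -4.3]
width: 0.612
gripper_force: 44.9
```

Call:
{"method": "arm_command", "body": {
  "deltas": [0, 0, 0, -0.0005, 0, -0.0003, 50, 0, 0, 0, -0.0007, 0, -0.0006, 50, 0, 0, 0, -0.0007, 0, -0.0006, 50]
}}

```text
clock: 18.6
position: [0.5394, 0.2205, 0.1966]
ee_rot: [0.161, -3.137, 0.0]
force: [-5.6, 0.7, -1.6]
width: 0.609
gripper_force: 44.9
```

Run:
```python
from h import *
s=sensors.observe();R=cv2.Rodrigues(s['ee_rot'])[0];print(s['position'],s['force'],s['ft_torque'],R[:,2])
j=optics.get_image("scene");k=optics.get_image("top")
a=cv2.resize(j[125:225,265:375],(440,400),interpolation=cv2.INTER_CUBIC)
cv2.imwrite("pics/s5.png",np.hstack([a,cv2.resize(k[115:240,125:235],(352,400),interpolation=cv2.INTER_CUBIC)]))
```

```text
[0.53941762 0.22051136 0.19659453] [-5.62538461  0.66612527 -1.64005347] [0.33828847 1.30851813 0.03044665] [-8.57374861e-04 -5.01272304e-05 -9.99999631e-01]
```

View pics/s5.png

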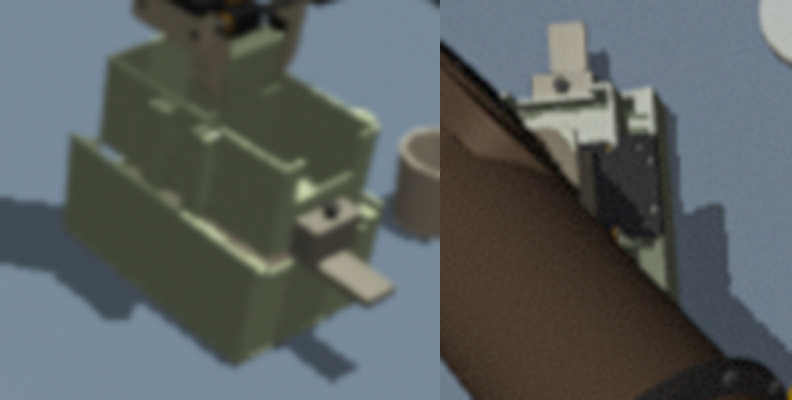

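The tote sits level on the ledges with its scooped end against the stop block. I'll release it with a reduced grip first.

Call:
{"method": "arm_command", "body": {
  "deltas": [0, 0, 0, 0, 0, 0, 50, 0, 0, 0, 0, 0, 0, 50, 0, 0, 0, 0, 0, 0, 50, 0, 0, 0, 0, 0, 0, 50],
  "force": 5
}}

```text
clock: 19.1
position: [0.5401, 0.2206, 0.197]
ee_rot: [-0.16, 3.137, 0.001]
force: [-3.6, 0.4, -0.3]
width: 0.61
gripper_force: 5.0
```

Call:
{"method": "arm_command", "body": {
  "deltas": [0, 0, 0, 0, 0, 0, 70, 0, 0, 0, 0, 0, 0, 91, 0, 0, 0, 0, 0, 0, 91, 0, 0, 0, 0, 0, 0, 91, 0, 0, 0, 0, 0, 0, 91, 0, 0, 0, 0, 0, 0, 91]
}}

```text
clock: 19.7
position: [0.5399, 0.2204, 0.1968]
ee_rot: [-0.16, 3.137, 0.0]
force: [-0.5, -0.3, 1.1]
width: 0.986
gripper_force: 0.0
```

Call:
{"method": "arm_command", "body": {
  "deltas": [0, 0, 0, 0, 0, 0.01, 91, 0, 0, 0, 0, 0, 0.03, 91, 0, 0, 0, 0, 0, 0.05, 91, 0, 0, 0, 0, 0, 0.08, 91, 0, 0, 0, 0, 0, 0.11, 91, 0, 0, 0, 0, 0, 0.14, 91, 0, 0, 0, 0, 0, 0.15, 91, 0, 0, 0, 0, 0, 0.15, 91]
}}

```text
clock: 20.5
position: [0.5403, 0.221, 0.3487]
ee_rot: [-0.16, 3.134, 0.002]
force: [-0.2, -0.2, 0.2]
width: 0.993
gripper_force: 0.0
```

Run:
```python
from h import *
s=sensors.observe();print(s['clock'],s['position'],s['force'])
k=optics.get_image("wrist");np.savez("w6.npz",**optics.calibration("wrist"));j=optics.get_image("scene")
cv2.imwrite("pics/w6.png",np.hstack([cv2.resize(k,(533,400)),cv2.resize(j[130:225,295:358],(265,400),interpolation=cv2.INTER_CUBIC)]))
```

```text
20.5 [0.54029253 0.22098898 0.3486544 ] [-0.20977651 -0.16178807  0.17504093]
```

View pics/w6.png

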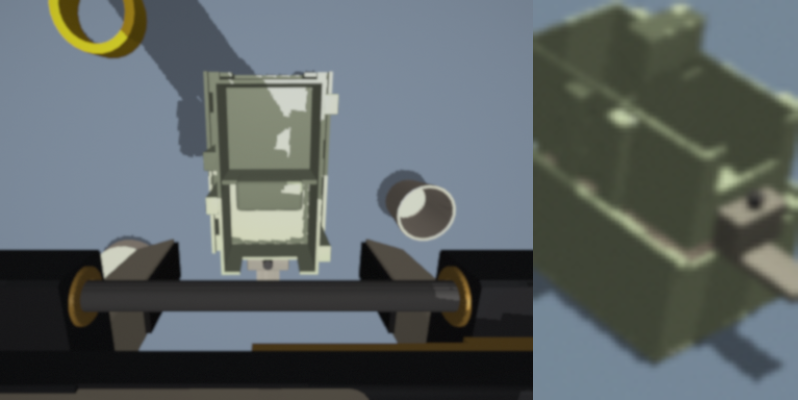

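The tote stands level, square in the ledges, with its scooped end touching the stop at (268,268), and the gripper is clear. Handing in.

```bash
python3 -c "
from cell import arm
print(arm.sign_off())"
```

```text
the job is handed in; nothing more can be done
None
```

I set the cutlery tote half-turned on the bowl tote's ledges, slid it about 7 mm past first contact with the catch until it stopped firmly (about 14 N of push), released it and handed the job in at about 20 s; the sign-off returned no verdict.

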